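Unclip the trimmer's blade cartridge and lock it in the blade box

ROBOT

A 7-joint arm with a two-finger parallel gripper is mounted at the origin on the work surface. World frame = base frame: x ahead of the robot, y to its left, z up, the work surface at z = 0. Lengths are in m, angles in rad, forces in N, time in s.
With the tool pointing down it reaches from about 0.425 to 0.95 m from the base axis. Payload 4.7 kg.
Tool frame: the origin (TCP) lies on the centre line of the jaws, within the pads' length; the fingertips stand robot.nose_length ahead of it and the grasp point (between the pads) lies 8 mm behind it (robot.nose_length is the distance from the TCP to the fingertips, in m); z points along the fingers, y is the line along which they close (so a half turn about z gives the same grasp; the last joint's range is limited). The gripper opens to 85 mm and grips with 20 to 120 N. Pads are 22 mm wide; open, the fingers measure 114 mm over their backs; the gripper's body (76 mm by 85 mm) begins 54 mm behind the grasp point. The pads swing forward as they close: fully open they stand 13 mm farther back than shut.
Start: joints at [1.309, 0.469, -0.049, 1.532, 0.024, 1.141, -0.082], TCP at [0.156, -0.657, 0.242] pointing down, gripper open.
Joint ranges: [-2.59, 2.59], [-0.33, 1.99], [-1.39, 1.29], [0.1, 2.45], [-1.04, 4.18], [0.21, 1.99], [-2.66, 2.66]. Speed limits (rad/s): [2.57, 2.57, 3.14, 3.14, 3.14, 3.14, 3.14].

INTERFACE

Orientations are given as [roll, pitch, yaw] about the fixed x, y, z axes, in that order (R = Rz(yaw) Ry(pitch) Rx(roll)).
In Python, from plant import robot gives the robot as it stands. Calls block until the motion is done:
- robot.goto(position, orientation): joint-space move of the TCP to a pose.
- robot.move_straight(position, vel=0.15, attitude=None, contact_N=None): straight line of the TCP; attitude=None keeps the orientation; vel is the mean speed in m/s. With contact_N (N) it stops when the force on the tool has changed by that much, and returns True; else False.
- robot.move_joints(angles): joint-space move.
- robot.grip(opening, strength=None): opening from 0.0 (shut) to 1.0 (fully open); strength is the grip in N (None keeps the last); returns when the fingers have stopped.
- robot.sleep(seconds).
- robot.inverse_kinematics(position, orientation): joint angles nearest the present ones, or None.
- robot.sense(): the state.
- robot.grab_frame(name): name is "side" or "top"; returns a dict with "image" (400x640x3 uint8, red, green, blue), "range_z" (400x640 float32, m along the optical axis (not along the pixel's ray), 0 where there is no reading), "fx", "fy", "cx", "cy" (pixels), "dist_coeffs" ([k1, k2, p1, p2, k3] as OpenCV has them; the pictures are not rectified), "R" (3x3) and "t" (3): a world point X has camera coordinates R X + t. Camera axes: x right, y down, z forward; pixel columns grow to the right and rows downward; lengths in m; the calibration is good to about 2 mm. A picture is of the moment at which its call begins.
A pose or a line that the arm cannot do raises robot.IKError and nothing moves.
- robot.close_job(): hands the job in; it is judged then, once.
The state is a dict: "t": time; "joint_pos": joint angles; "joint_velocities": joint speeds; "effort": joint torques, N m; "tcp_pos": TCP position; "tcp_rot": TCP orientation; "wrist_force": force on the tool from outside, world axes, zero at the start; "torque": the same for the moment, N m; "opening": opening from 0.0 (shut) to 1.0 (fully open); "gripper_force": force on a finger pad.
Only numpy, scipy, OpenCV 4.12 (cv2) and the standard library are available. Lean on these libraries where they do the work, as an engineer would, in place of code of your own. Each camera call takes 0.05 s, during which the arm holds its last target. There are 200 camera calls.

TASK

Pinch the two sprung tabs of the blade cartridge gently together, draw it straight up out of the paper trimmer's carriage without wrenching it, and put it away in the pocket of the white blade box: lower it in with the tabs still pinched, press it down gently against the box's sprung floor and let go so that both tabs snap out under the hidden ledges and it stays locked in, upright. Leave the eraser, the tape roll and the glue stick that lie about where they are.

Things in the scene. Friction and masses are not known exactly. Their poses are not given: they have to be found in the camera images.
- cartridge_grip (a point): Where to pinch the upright blade cartridge: mid-way between the grip pads of its tabs, 76 mm above its underside (92 mm tall, 0.1 kg). Pinch along its y; z up. The pads, 20 mm wide, 60 to 88 mm above the underside, are 40 mm over all relaxed, 28 mm fully pinched. Pinched lower than this point, fingertips may meet the blade box's rim. 20 to 25 N per finger is plenty.
- cartridge: The same cartridge; origin at the centre of its underside, z up. Black core 26 mm (x) by 16 mm (y), 92 mm tall, widened by corner ribs to 26 x 36 mm up to 44 mm; a grey sprung tab on its +y and -y sides. Barbs on the tabs, 14 to 18.5 mm above the underside, are 46 mm over all relaxed, 34 mm pinched. Turned half round about z it is the same.
- tab_a (a joint): Inward travel of the tab on the cartridge's +y side: 0 relaxed (sprung out), 0.006 m fully pinched; 3.5 mm frees its barb. Its spring takes 3 N at 0 and 9 N at 6 mm.
- tab_b (a joint): The same for the tab on the cartridge's -y side.
- carriage: Grey carriage of the rail trimmer, locked on the rail, 60 x 60 x 40 mm, origin at the centre of its underside, z up. The cartridge stands, axes alike, in its opening (28.4 mm along x by 39 mm along y) on a floor 10 mm above the origin; its barbs are caught under ledges at +y and -y, undersides 30 mm above the origin.
- pocket_mouth (a point): Centre of the mouth of the blade box's pocket, level with the rim's top, 60 mm above the table; z up. The pocket is 29.4 mm (x) by 39.8 mm (y), with a 4 mm high 45 degree lead-in. The cartridge goes in with its y along this y, either way round. Its barbs lock under hidden ledges of unknown depth: locked, its underside is somewhere from 34.5 to 46.5 mm below the mouth.
- bladebox: White box fixed to the table, foot 60 (x) x 76 mm (y), origin under its centre. Its sprung floor, set as deep as the ledges, meets the cartridge 3.5 mm before the locked depth with 4 N, gives 7.5 N when locked, 10 N at its end 2.5 mm deeper, then is rigid. Press with the tabs pinched until 9 to 14 N is felt, then open the fingers. With its tabs relaxed the cartridge only jams on the rim.
- eraser: White eraser 22 x 45 x 12 mm lying on the trimmer's board (leave alone); origin under its centre.
- tape: Roll of clear tape, 64 mm across, 18 mm high, lying near the blade box (leave alone); origin under its centre.
- gluestick: White glue stick standing near the blade box, 26 mm across, 85 mm high (leave alone); origin under its centre.

How it is judged:
By the outcome, as a careful person would: the job done as asked, in the order asked, and still so for the second after the job is handed in, with the robot touching nothing.
It also fails if it takes over 64 s, if anything falls off the work surface, if the arm or the gripper's body presses on something with over 40 N, if the wrist force passes 120 N, or if a joint passes its speed limit or range.

## Working session

There is one attempt and no reset: what is moved stays moved. The work goes in short steps, each a Python script; the robot and the scene stay as the last script left them, time stands still between calls to the robot, and variables do not carry over. Pictures are saved under pics/ and viewed, at most 10 in all, crops included, and the job is handed in when it is done.

```bash
mkdir -p pics; ls
python3 - <<'E'
from plant import robot
import cv2,numpy as np
s=robot.sense();print({k:np.round(v,3) for k,v in s.items()},robot.nose_length)
for n in("side","top"):
    f=robot.grab_frame(n);cv2.imwrite(f"pics/{n}0.png",f["image"][:,:,::-1]);np.savez(f"pics/{n}0.npz",**f)
    print(n,f["fx"],f["cx"],f["cy"],f["dist_coeffs"],np.round(-f["R"].T@f["t"],3),np.round(f["R"],3).tolist())
E
```

```text
pics
{'t': np.float64(0.0), 'joint_pos': array([ 1.309,  0.469, -0.049,  1.534,  0.024,  1.141, -0.082]), 'joint_velocities': array([-0.   ,  0.   ,  0.   , -0.   ,  0.001,  0.001, -0.   ]), 'effort': array([ 1.0000e-03, -5.1030e+01, -4.6000e-02, -2.3772e+01,  1.1000e-02,
        8.0000e-03, -0.0000e+00]), 'tcp_pos': array([ 0.156, -0.656,  0.241]), 'tcp_rot': array([-3.14 ,  0.   ,  0.233]), 'wrist_force': array([-0.593,  0.034,  0.314]), 'torque': array([-0.011, -0.023, -0.002]), 'gripper_force': np.float64(0.0), 'opening': np.float64(0.997)} 0.011
side 472.13050303524545 316.2376903796971 201.8997327521703 [-0.02838019  0.          0.          0.          0.        ] [0.179 0.604 0.745] [[-0.865, -0.501, -0.007], [-0.338, 0.594, -0.73], [0.37, -0.629, -0.683]]
top 465.6950911698767 326.29378678163204 204.956469469449 [-0.11702356  0.          0.          0.          0.        ] [ 0.426 -0.017  0.899] [[-0.023, -0.999, -0.044], [-0.99, 0.029, -0.138], [0.139, 0.04, -0.99]]
```

View pics/side0.png

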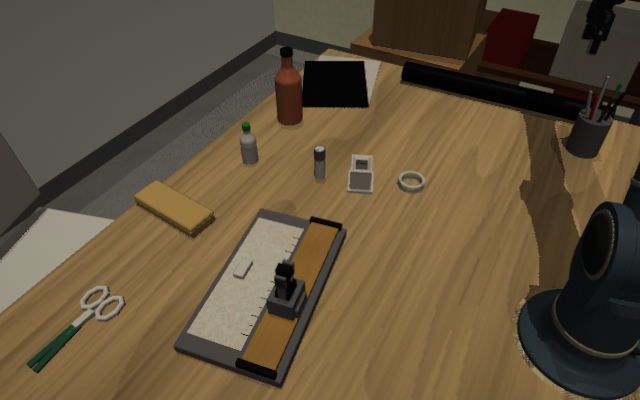

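View pics/top0.png

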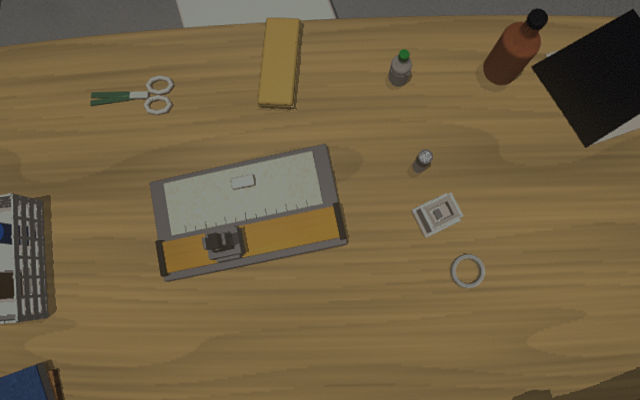

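The top view shows the carriage and cartridge at about (224,242), the blade box at (438,214), the tape at (468,271), the glue stick at (424,160) and the eraser at (243,182). Next I'll zoom in and use the depth images.

```bash
cat > h.py <<'E'
import cv2,numpy as np
def cloud(f):
    K=np.array([[f["fx"],0,f["cx"]],[0,f["fy"],f["cy"]],[0,0,1]],float)
    v,u=np.mgrid[0:400,0:640];p=np.stack([u,v],-1).reshape(-1,1,2).astype(float)
    n=cv2.undistortPoints(p,K,np.array(f["dist_coeffs"],float)).reshape(400,640,2)
    z=f["range_z"].astype(float);c=np.dstack([n[...,0]*z,n[...,1]*z,z])
    w=(c-f["t"])@f["R"];w[z<=0]=np.nan
    return w
def rect(xy):
    r=cv2.minAreaRect(np.float32(xy)*1000);return np.round(r[0],1),np.round(r[1],1),round(r[2],1)
E
python3 - <<'E'
from h import *
R={n:dict(np.load(f"pics/{n}0.npz")) for n in("side","top")}
a=cv2.resize(R["top"]["image"][205:275,185:265,::-1],None,fx=5,fy=5,interpolation=2)
b=cv2.resize(R["top"]["image"][180:250,400:480,::-1],None,fx=5,fy=5,interpolation=2)
c=cv2.resize(R["side"]["image"][255:325,250:330,::-1],None,fx=5,fy=5,interpolation=2)[:245]
c2=cv2.resize(R["side"]["image"][145:201,325:405,::-1],None,fx=5,fy=5,interpolation=2)[:245]
cv2.imwrite("pics/crops.png",np.vstack([np.hstack([a,b]),np.hstack([c,c2])]))
for n,(cu,cv,bu,bv) in {"top":(222,242,438,214),"side":(287,290,361,172)}.items():
    w=cloud(R[n])
    print(n,"table z",np.nanmedian(w[300:340,400:450,2]) )
    for nm,u,v in(("cart",cu,cv),("box",bu,bv)):
        q=w[v-45:v+45,u-45:u+45].reshape(-1,3);q=q[~np.isnan(q[:,2])]
        m=np.median(q[q[:,2]>.03],0);q=q[np.linalg.norm(q[:,:2]-m[:2],axis=1)<.07]
        h=np.histogram(q[:,2],np.arange(-.01,.16,.005))
        print(nm,m.round(3),[(round(e*1000),int(k)) for e,k in zip(h[1],h[0]) if k])
        for lo,hi in((.03,.2),(.05,.067),(.075,.2),(.1,.2)):
            s=q[(q[:,2]>lo)&(q[:,2]<hi)]
            if len(s)>8: print("  ",lo,hi,len(s),rect(s[:,:2]),s[:,2].max().round(4),np.median(s[:,2]).round(4))
E
```

```text
top table z 5.257472398871737e-05
cart [0.476 0.199 0.048] [(-5, 319), (0, 312), (5, 7), (10, 10), (15, 90), (20, 1077), (25, 503), (30, 637), (35, 17), (40, 27), (45, 67), (50, 93), (55, 24), (60, 34), (65, 209), (70, 246), (75, 16), (80, 31), (85, 16), (90, 10), (95, 3), (100, 8), (105, 14), (110, 39), (115, 38), (120, 32), (125, 98), (130, 155), (135, 2)]
   0.03 0.2 1816 (array([480.4, 199.8]), array([ 60.7, 138.6]), 11.1) 0.1357 0.0662
   0.05 0.067 166 (array([479.5, 205.4]), array([60.6, 59.1]), 10.8) 0.0668 0.0539
   0.075 0.2 462 (array([478.7, 204.9]), array([26.8, 42.5]), 12.5) 0.1357 0.127
   0.1 0.2 386 (array([478.5, 205.9]), array([26.8, 40.2]), 11.1) 0.1357 0.1284
box [ 0.526 -0.186  0.059] [(-5, 1209), (0, 1602), (5, 388), (10, 27), (15, 13), (20, 33), (25, 59), (30, 11), (35, 17), (40, 25), (45, 26), (50, 26), (55, 387), (60, 227)]
   0.03 0.2 719 (array([ 526.9, -191. ]), array([48.4, 65.9]), 24.2) 0.0643 0.0589
   0.05 0.067 640 (array([ 526.9, -191. ]), array([48.4, 65.9]), 24.2) 0.0643 0.0592
side table z 0.00026741696402657106
cart [0.475 0.209 0.044] [(-5, 183
[... 251 characters left out ...]
 (120, 59), (125, 126), (130, 135)]
   0.03 0.2 2099 (array([477.1, 207.8]), array([ 61.2, 137.4]), 10.0) 0.1346 0.0685
   0.05 0.067 275 (array([461.3, 215. ]), array([74.5, 39.5]), 59.8) 0.067 0.0572
   0.075 0.2 658 (array([477.1, 204.3]), array([27.4, 42.6]), 9.0) 0.1346 0.1191
   0.1 0.2 469 (array([477.1, 204.3]), array([27.4, 42.6]), 9.0) 0.1346 0.1262
box [ 0.532 -0.169  0.058] [(-5, 309), (0, 967), (5, 149), (10, 31), (15, 38), (20, 55), (25, 50), (30, 56), (35, 33), (40, 52), (45, 53), (50, 55), (55, 131), (60, 148)]
   0.03 0.2 528 (array([ 524.6, -193.5]), array([47.9, 70.5]), 24.1) 0.0646 0.0564
   0.05 0.067 334 (array([ 524.6, -193.6]), array([47.8, 70.5]), 24.0) 0.0646 0.0598
```

View pics/crops.png

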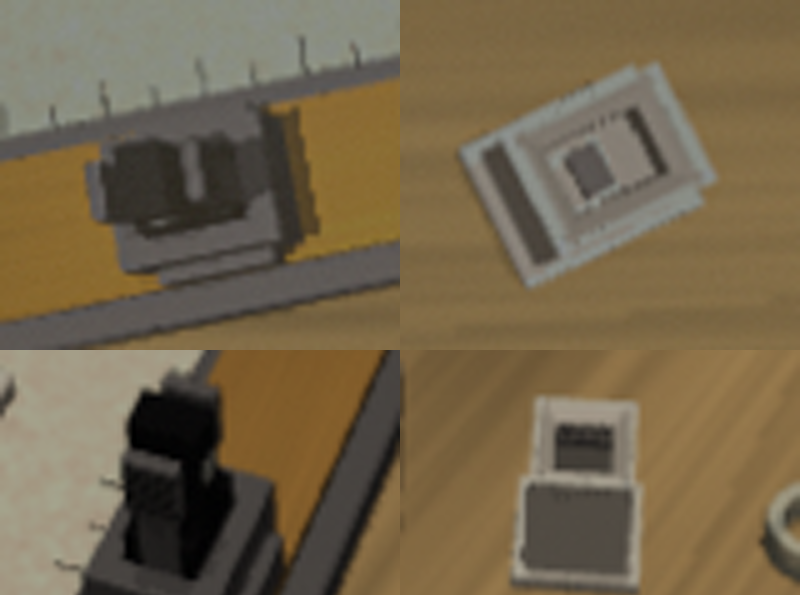

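The crops show the box pocket around (438,212) in the top view, with its grey label face on the +y side. The cartridge's pads are lined up along the rail. Rectifying both views onto the rim plane (z = 60 mm) and the pad-top plane (z = 128 mm) should give precise positions.

```bash
cat >> h.py <<'E'
def ortho(f,x0,y0,z,yaw,half=.05,px=300):
    """image of plane z around (x0,y0); cols = local y, rows = -local x"""
    K=np.array([[f["fx"],0,f["cx"]],[0,f["fy"],f["cy"]],[0,0,1]],float)
    g=np.linspace(-half,half,px);ly,lx=np.meshgrid(-g,-g) # up=+x, left=+y
    c,s=np.cos(yaw),np.sin(yaw)
    P=np.stack([x0+c*lx-s*ly,y0+s*lx+c*ly,0*lx+z],-1).reshape(-1,3)
    p=cv2.projectPoints(P,cv2.Rodrigues(np.array(f["R"],float))[0],np.array(f["t"],float),K,np.array(f["dist_coeffs"],float))[0].reshape(px,px,2).astype(np.float32)
    im=cv2.remap(f["image"][:,:,::-1].copy(),p[...,0],p[...,1],cv2.INTER_CUBIC)
    for k in range(-4,5):
        q=int(round(px/2+k*.01/(2*half)*px));L=8 if k else 16
        im[:L,q]=im[-L:,q]=(0,0,255);im[q,:L]=im[q,-L:]=(0,0,255)
    return im
E
python3 - <<'E'
from h import *
R={n:dict(np.load(f"pics/{n}0.npz")) for n in("side","top")}
rows=[np.hstack([ortho(R[n],.5257,-.1922,.06,np.radians(24.1)),ortho(R[n],.4778,.2051,.128,np.radians(10.3),.035)]) for n in R]
cv2.imwrite("pics/ortho.png",np.vstack(rows))
for n,(u,v) in {"top":(424,158),"side":(320,155)}.items():
    w=cloud(R[n]);q=w[v-25:v+25,u-25:u+25].reshape(-1,3);q=q[q[:,2]>.07];print("glue",n,len(q),rect(q[:,:2]),q[:,2].max())
w=cloud(R["top"]);q=w[140:285,145:355].reshape(-1,3);q=q[(q[:,2]>.01)&(q[:,2]<.03)];print("board",rect(q[:,:2]))
w=cloud(R["side"]);q=w[205:385,170:355].reshape(-1,3);q=q[(q[:,2]>.01)&(q[:,2]<.03)];print("board",rect(q[:,:2]))
w=cloud(R["top"]);q=w[245:300,445:495].reshape(-1,3);q=q[q[:,2]>.012];print("tape",rect(q[:,:2]))
E
```

```text
Traceback (most recent call last):
  File "h.py", line 21, in ortho
    im[:L,q]=im[-L:,q]=(0,0,255);im[q,:L]=im[q,-L:]=(0,0,255)
    ~~^^^^^^
IndexError: index 321 is out of bounds for axis 1 with size 300
```

```bash
sed -i 's/range(-4,5)/range(-3,4)/' h.py
python3 - <<'E'
from h import *
R={n:dict(np.load(f"pics/{n}0.npz")) for n in("side","top")}
rows=[np.hstack([ortho(R[n],.5257,-.1922,.06,np.radians(24.1)),ortho(R[n],.4778,.2051,.128,np.radians(10.3),.035)]) for n in R]
cv2.imwrite("pics/ortho.png",np.vstack(rows))
for n,(u,v) in {"top":(424,158),"side":(320,155)}.items():
    w=cloud(R[n]);q=w[v-25:v+25,u-25:u+25].reshape(-1,3);q=q[q[:,2]>.07];print("glue",n,len(q),rect(q[:,:2]),q[:,2].max())
w=cloud(R["top"]);q=w[140:285,145:355].reshape(-1,3);q=q[(q[:,2]>.01)&(q[:,2]<.03)];print("board",rect(q[:,:2]))
w=cloud(R["side"]);q=w[205:385,170:355].reshape(-1,3);q=q[(q[:,2]>.01)&(q[:,2]<.03)];print("board",rect(q[:,:2]))
w=cloud(R["top"]);q=w[245:300,445:495].reshape(-1,3);q=q[q[:,2]>.012];print("tape",rect(q[:,:2]))
E
```

```text
glue top 210 (array([ 622.5, -162.2]), array([26.4, 26.3]), 71.7) 0.08918106558212983
glue side 126 (array([ 621.2, -164.4]), array([26.1, 27.8]), 52.4) 0.08872224361074202
board (array([540.8, 175.9]), array([200.9, 361.1]), 10.7)
board (array([631.5, 191.4]), array([389.6, 362.7]), 10.5)
tape (array([ 417.8, -244. ]), array([63. , 61.9]), 74.1)
```

View pics/ortho.png

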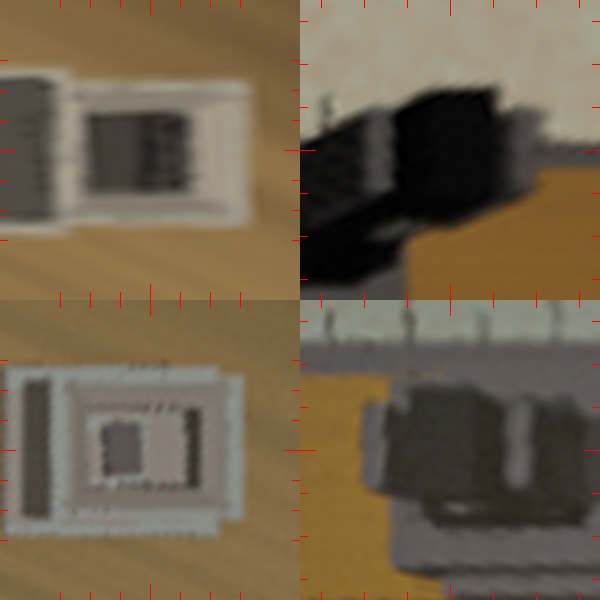

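Measurements, averaged over both cameras:

| Item | Position (m) | Yaw | Check |
|---|---|---|---|
| Cartridge | (0.4785, 0.205) | 10.6° | pads 39.7 mm across, grip at z ≈ 0.116 |
| Pocket | (0.526, -0.1925) | 24.1° | rim at 60 mm |

The glue stick is about 100 mm away in +x, so it's clear of the fingers. I'll go for the grasp now.

Run:
```python
from plant import robot
from h import *
def st(m):
    s=robot.sense();print(m,round(float(s["t"]),2),s["tcp_pos"].round(4),s["wrist_force"].round(1),round(float(s["opening"]),3),round(float(s["gripper_force"]),1))
y=np.radians(10.6);p=np.array([.4785,.2052,.108]);o=[np.pi,0,y]
robot.goto(p+[0,0,.09],o);st("above")
robot.grip(0.75)
robot.move_straight(p,vel=.06,contact_N=6);st("down")
robot.grip(0.0,strength=24);st("pinched")
f=robot.grab_frame("side");cv2.imwrite("pics/pinch.png",cv2.resize(f["image"][200:330,220:370,::-1],None,fx=4,fy=4))
```

```text
above 3.33 [0.4789 0.2045 0.1979] [ 0.2 -0.2  0.2] 0.995 0.0
down 5.33 [0.4787 0.2053 0.1083] [ 0.  -0.3  0.4] 0.748 0.0
pinched 5.78 [0.479  0.2056 0.1093] [-2.  -1.2  8.5] 0.285 23.9
```

View pics/pinch.png

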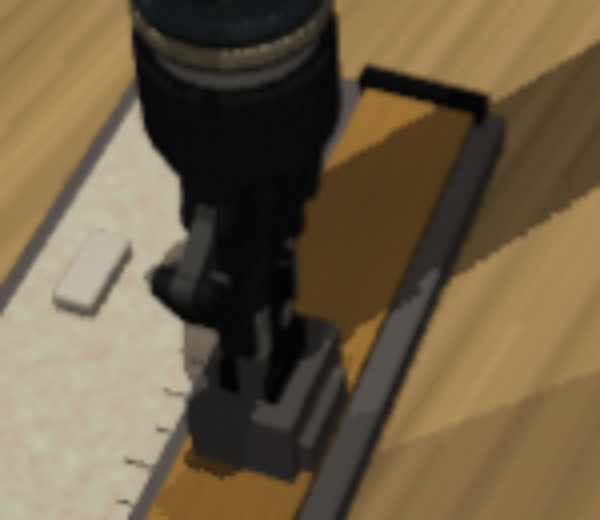

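The fingers have closed on the pads just above the carriage, at roughly (250,340) in the crop, with 24 N per finger. Next is a slow straight pull with a force guard.

Run:
```python
from plant import robot
from h import *
def st(m):
    s=robot.sense();print(m,round(float(s["t"]),2),s["tcp_pos"].round(4),s["wrist_force"].round(1),s["torque"].round(2),round(float(s["opening"]),3),round(float(s["gripper_force"]),1));return s
p=np.array([.4787,.2053,.1085])
for dz in(.004,.012,.025,.05,.11):
    c=robot.move_straight(p+[0,0,dz],vel=.025 if dz<.04 else .06,contact_N=18);st((dz,c))
    if c:break
f=robot.grab_frame("side");cv2.imwrite("pics/lift.png",cv2.resize(f["image"][150:330,200:380,::-1],None,fx=3,fy=3))
```

```text
(0.004, False) 6.16 [0.4786 0.2051 0.1124] [ 0.1 -0.6 -2. ] [ 0.03 -0.01 -0.03] 0.28 23.8
(0.012, False) 6.62 [0.4788 0.2053 0.1206] [-0.  -0.1 -1.7] [ 0.02 -0.04  0.01] 0.279 23.8
(0.025, False) 7.29 [0.4787 0.2052 0.1335] [ 0.4 -0.7 -2. ] [-0.03  0.04  0.03] 0.282 23.8
(0.05, False) 7.86 [0.4788 0.2052 0.1587] [ 0.7 -0.  -1.3] [0.05 0.01 0.02] 0.286 23.8
(0.11, False) 9.01 [0.4785 0.2051 0.2181] [ 0.2 -0.1 -1.1] [ 0.03 -0.04 -0.  ] 0.285 23.8
```

View pics/lift.png

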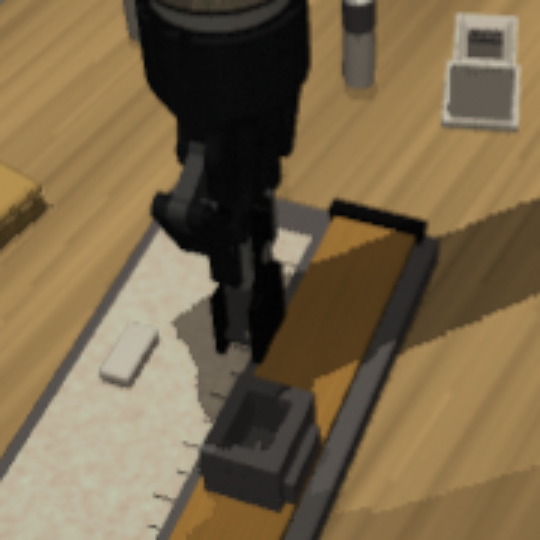

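The cartridge came out cleanly and hangs upright, its underside at about (240,355) in the crop and the carriage empty. The pull took only about 2 N. I'll carry it over the box and check the alignment before inserting.

Run:
```python
from plant import robot
from h import *
def st(m):
    s=robot.sense();print(m,round(float(s["t"]),2),s["tcp_pos"].round(4),s["tcp_rot"].round(3),s["wrist_force"].round(1),round(float(s["opening"]),3),round(float(s["gripper_force"]),1));return s
y=np.radians(24.1);p=np.array([.526,-.1925,.0])
robot.goto(p+[0,0,.215],[np.pi,0,y]);st("over")
robot.move_straight(p+[0,0,.141],vel=.08,contact_N=8);s=st("hover")
out=[]
for n in("side","top"):
    f=robot.grab_frame(n);np.savez(f"pics/{n}1.npz",**f)
    out.append(ortho(f,p[0],p[1],.07 if n=="side" else .06,y))
    w=cloud(f).reshape(-1,3);q=w[(abs(w[:,0]-p[0])<.04)&(abs(w[:,1]-p[1])<.04)&(w[:,2]>.066)&(w[:,2]<.112)]
    d=(q[:,:2]-p[:2])@np.array([[np.cos(y),-np.sin(y)],[np.sin(y),np.cos(y)]])
    if len(q):print(n,len(q),q[:,2].min().round(4),(np.percentile(d,[1,99],axis=0)*1000).round(1).tolist())
    c=f["image"][130:210,320:420,::-1] if n=="side" else f["image"][170:250,390:490,::-1]
    out.append(cv2.resize(c,(375,300),interpolation=2))
cv2.imwrite("pics/hover.png",np.vstack([np.hstack(out[:2]),np.hstack(out[2:])]))
```

```text
over 10.54 [ 0.5263 -0.1908  0.2153] [-3.141e+00 -1.000e-03  4.230e-01] [-0.1  0.1 -1.3] 0.282 23.8
hover 11.62 [ 0.5265 -0.1925  0.1415] [ 3.141e+00 -1.000e-03  4.210e-01] [ 0.1 -1.  -1.9] 0.278 23.8
side 155 0.0729 [[-13.7, 4.2], [11.7, 19.4]]
top 2 0.0795 [[-10.9, 18.2], [-10.4, 18.4]]
```

View pics/hover.png

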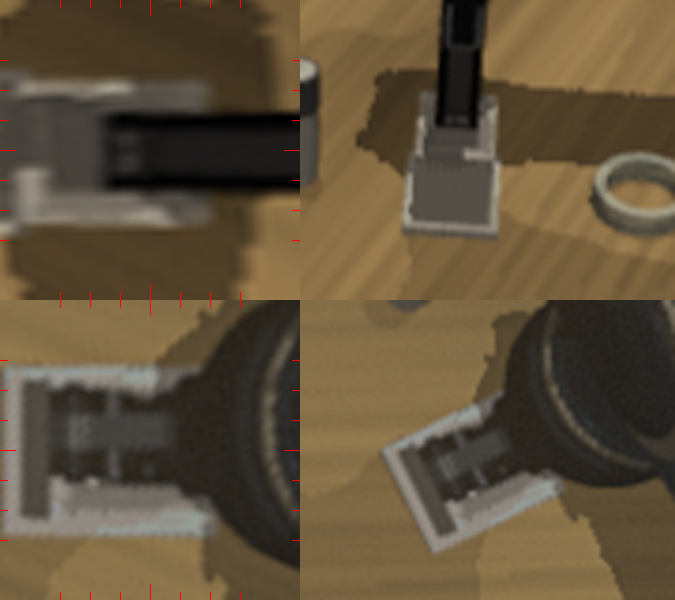

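In the hover view the cartridge sits centred over the pocket, at about (455,115) in the side crop. Its local x is within 0.3 mm in that camera, and local y is within the 4 mm lead-in. The underside is about 12 mm above the rim, so I'll start a guarded descent.

Run:
```python
from plant import robot
from h import *
def st(m):
    s=robot.sense();print(m,round(float(s["t"]),2),s["tcp_pos"].round(4),s["tcp_rot"].round(3),s["wrist_force"].round(1),s["torque"].round(2),round(float(s["opening"]),3));return s
p=np.array([.526,-.1925,.0])
for z in(.130,.124,.116,.108,.102,.096,.090,.085):
    c=robot.move_straight(p+[0,0,z],vel=.025,contact_N=5);st((z,c))
    if c:break
```

```text
(0.13, False) 12.31 [ 0.526  -0.1924  0.1299] [-3.141  0.     0.421] [ 0.5  0.1 -1.6] [ 0.05  0.04 -0.02] 0.281
(0.124, False) 12.7 [ 0.5259 -0.1925  0.1238] [-3.141  0.     0.421] [-0.1 -0.2 -1.2] [-0.   -0.03  0.01] 0.278
(0.116, False) 13.17 [ 0.5259 -0.1925  0.1158] [-3.141  0.     0.421] [ 0.4  0.9 -1.5] [ 0.02  0.01 -0.03] 0.282
(0.108, False) 13.63 [ 0.5259 -0.1925  0.1078] [-3.141  0.     0.421] [ 0.2 -0.5 -1.2] [ 0.03  0.01 -0.02] 0.28
(0.102, False) 14.03 [ 0.5259 -0.1925  0.1018] [-3.141  0.     0.421] [ 0.3  0.2 -2.4] [-0.    0.   -0.05] 0.283
(0.096, False) 14.42 [ 0.5259 -0.1925  0.0958] [-3.141  0.     0.421] [-0.3  0.3 -1.4] [ 0.01  0.04 -0.  ] 0.279
(0.09, True) 14.66 [ 0.5264 -0.1924  0.0925] [ 3.141 -0.     0.421] [-1.1  0.2  5.1] [-0.01  0.15 -0.03] 0.283
```

The cartridge went in with no rim contact and met the sprung floor at TCP z ≈ 0.0925, underside about 36 mm below the mouth. That fits the expected range. I'll press in small steps to about 11 N.

Run:
```python
from plant import robot
from h import *
p=np.array([.526,-.1925,.0])
z=robot.sense()["tcp_pos"][2]
for i in range(18):
    z-=.0005;robot.move_straight(p+[0,0,z],vel=.01)
    s=[robot.sense() for _ in range(1)][0];robot.sleep(.05);s2=robot.sense()
    F=(s["wrist_force"]+s2["wrist_force"])/2
    print(round(float(s2["t"]),2),round(z,4),s2["tcp_pos"].round(4),F.round(1))
    if F[2]>10.3:break
```

```text
14.96 0.092 [ 0.5265 -0.1925  0.0926] [-0.7 -0.2  5.6]
15.26 0.0915 [ 0.5265 -0.1925  0.0921] [-0.5  0.3  6. ]
15.56 0.091 [ 0.5265 -0.1924  0.0917] [-1.   0.2  5.6]
15.86 0.0905 [ 0.5265 -0.1925  0.0912] [-0.9  0.1  6.2]
16.16 0.09 [ 0.5265 -0.1925  0.0908] [-1.4  0.4  7.3]
16.46 0.0895 [ 0.5266 -0.1924  0.0904] [-0.9 -0.   6.7]
16.76 0.089 [ 0.5266 -0.1924  0.0899] [-1.5  0.   8.2]
17.06 0.0885 [ 0.5266 -0.1924  0.0895] [-1.8 -0.1  8. ]
17.36 0.088 [ 0.5266 -0.1924  0.0891] [-1.8  0.   8.7]
17.66 0.0875 [ 0.5268 -0.1924  0.089 ] [-2.6  0.3 11.6]
```

The rigid end is reached at 11.6 N felt. Now I'll open the fingers, check the tabs snapped out, and withdraw straight up.

Run:
```python
from plant import robot
from h import *
def st(m):
    s=robot.sense();print(m,round(float(s["t"]),2),s["tcp_pos"].round(4),s["wrist_force"].round(1),round(float(s["opening"]),3),round(float(s["gripper_force"]),1));return s
p=np.array([.5265,-.1925,.0])
robot.grip(.75);robot.sleep(.3);st("open")
c=robot.move_straight(p+[0,0,.20],vel=.08,contact_N=8);st(("up",c))
robot.goto([.50,.03,.30],[np.pi,0,.2]);st("away");robot.sleep(.3)
out=[];y=np.radians(24.1)
for n in("side","top"):
    f=robot.grab_frame(n);w=cloud(f).reshape(-1,3)
    q=w[(abs(w[:,0]-p[0])<.05)&(abs(w[:,1]-p[1])<.05)&(w[:,2]>.075)]
    print(n,len(q),rect(q[:,:2]),np.percentile(q[:,2],[50,95,99]).round(4),q[q[:,2]>.105].mean(0).round(4) if (q[:,2]>.105).any() else "")
    c=f["image"][120:205,310:440,::-1] if n=="side" else f["image"][150:290,370:500,::-1]
    out.append(cv2.resize(c,(400,400*c.shape[0]//c.shape[1]),interpolation=2))
h=max(o.shape[0] for o in out);out=[np.pad(o,((0,h-o.shape[0]),(0,0),(0,0))) for o in out]
cv2.imwrite("pics/end.png",np.hstack(out))
```

```text
open 18.43 [ 0.526  -0.1925  0.0875] [-0.2 -0.1 -0.7] 0.747 0.0
('up', False) 19.98 [ 0.5262 -0.1925  0.1995] [-0.9 -0.  -0.1] 0.75 0.0
away 20.95 [0.5002 0.0282 0.2992] [-0.1  0.4  0. ] 0.753 0.0
side 248 (array([ 525.1, -192.4]), array([27. , 45.6]), 34.0) [0.1068 0.1161 0.1171] [ 0.5238 -0.1899  0.1118]
top 358 (array([ 527. , -191.3]), array([26.4, 41. ]), 22.8) [0.1108 0.1159 0.1171] [ 0.5267 -0.1902  0.1126]
```

View pics/end.png

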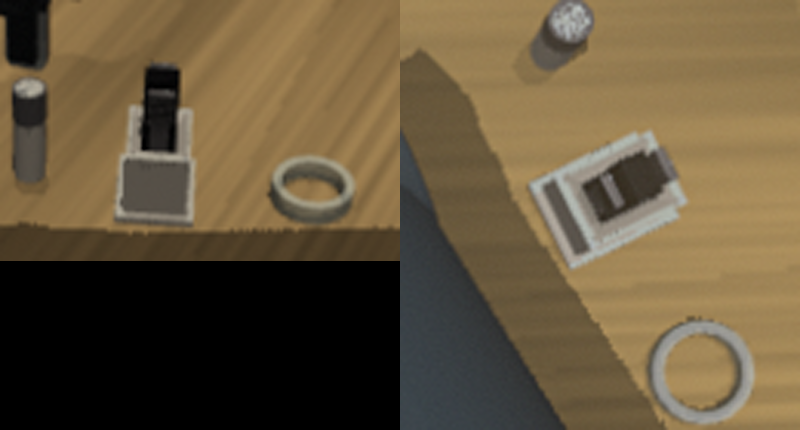

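The end view shows the cartridge upright in the box, at about (160,105) in the left half and (630,185) in the right. The glue stick and tape haven't moved. As a numeric lock check, I'll compare its depth readings with those taken in the carriage: relaxed pads measured about 40 mm there, and barbs jammed in the pocket would leave only about 34 mm.

Run:
```python
from plant import robot
from h import *
def stats(f,p,yaw,zc):
    w=cloud(f).reshape(-1,3);q=w[(np.hypot(w[:,0]-p[0],w[:,1]-p[1])<.035)]
    c,s=np.cos(yaw),np.sin(yaw);d=(q[:,:2]-p)@np.array([[c,-s],[s,c]])
    core=q[(abs(d[:,0])<.010)&(abs(d[:,1])<.006)&(q[:,2]>zc-.01),2]
    pads=d[(q[:,2]>zc-.012)&(abs(d[:,0])<.013)]
    return len(core),np.median(core).round(4),(np.percentile(pads[:,1],[2,98])*1000).round(1)
for n in("side","top"):
    f1=robot.grab_frame(n)
    print(n,"carriage",stats(np.load(f"pics/{n}0.npz"),[.4785,.2052],np.radians(10.6),.132),"box",stats(f1,[.5262,-.1925],np.radians(24.1),.115))
    w0=cloud(np.load(f"pics/{n}0.npz"));w1=cloud(f1)
    for m,(u,v) in dict(eraser=(243,182),glue=(424,158),tape=(468,271)).items():
        if n=="top":
            k=np.s_[v-12:v+12,u-12:u+12];print(m,"median change mm",np.nanmedian(abs(w1[k][...,2]-w0[k][...,2]))*1000)
print("expected core top from TCP: locked",.0915-.1093,"unlocked",.095-.1093,"relative to carriage reading")
```

```text
side carriage (72, np.float64(0.1319), array([-19.6,  19.8])) box (38, np.float64(0.1151), array([-19. ,  20.9]))
top carriage (85, np.float64(0.1323), array([-18.5,  19.5])) box (80, np.float64(0.1147), array([-18.2,  20.5]))
eraser median change mm 609.4395219471786
glue median change mm 1.3396865697688563
tape median change mm 1.5917384448024852
expected core top from TCP: locked -0.017799999999999996 unlocked -0.014299999999999993 relative to carriage reading
```

The core top dropped 16.8 mm in one camera and 17.6 mm in the other. Locked predicts 17.8 mm and unlocked 14.3 mm. The pads read 39 to 40 mm, fully relaxed, so it's locked. The eraser's 609 mm change is only the arm blocking the camera's view of it.

```bash
python3 -c "
from plant import robot
print(robot.close_job())"
```

```text
the job is handed in; nothing more can be done
None
```

The blade cartridge is upright and locked in the blade box with both tabs sprung out; I handed the job in at about 21 s, glue stick and tape unmoved, and the eraser hidden by the arm in my last check but never approached.

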